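# Nest the pudding moulds on the cork mat

### The job

Put the four metal pudding moulds together on the round cork mat, all mouth down as they stand now: set the smallest in the middle of the mat, then put the next larger one over it, and so on until the largest covers them all, each standing flat on the mat. Do not knock a mould over, and leave the mug, the salt shaker and the spice jar where they are.

Things in the scene. Friction and masses are not known exactly. Their poses are not given: they have to be found in the camera images.
- mould_1: the smallest of four loose plain aluminium pudding moulds: tapered cup, standing mouth (wide end) down; outside 30 mm wide at the mouth, 22 mm at the flat closed top, 40 mm high, wall 2.5 mm. Origin at the centre of the mouth (its underside), z towards the closed end; round.
- mould_2: the second smallest of four loose plain aluminium pudding moulds: tapered cup, standing mouth (wide end) down; outside 43 mm wide at the mouth, 33 mm at the flat closed top, 52 mm high, wall 2.5 mm. Origin at the centre of the mouth (its underside), z towards the closed end; round. Mouth 38 mm wide inside; fits loosely over mould_1, both standing on one surface.
- mould_3: the second largest of four loose plain aluminium pudding moulds: tapered cup, standing mouth (wide end) down; outside 57 mm wide at the mouth, 46 mm at the flat closed top, 64 mm high, wall 2.5 mm. Origin at the centre of the mouth (its underside), z towards the closed end; round. Mouth 52 mm wide inside; fits loosely over mould_2, both standing on one surface.
- mould_4: the largest of four loose plain aluminium pudding moulds: tapered cup, standing mouth (wide end) down; outside 71 mm wide at the mouth, 60 mm at the flat closed top, 76 mm high, wall 2.5 mm. Origin at the centre of the mouth (its underside), z towards the closed end; round. Mouth 66 mm wide inside; fits loosely over mould_3, both standing on one surface.
- mat: round flat cork mat, 100 mm in diameter and 8 mm thick, stuck to the worktop (it does not slide). Origin at the centre of its underside; its top is 8 mm above the origin. Note: a wall cabinet hangs beyond the work, its underside about 0.46 m above the worktop from about x = 0.6 m on, so do not lift things higher than needed.
- mug: bystander: stoneware mug with one handle, about 81 mm wide and 92 mm high, standing behind the work; origin under its middle
- shaker: bystander: salt shaker, 44 mm wide and 90 mm high, standing behind the work; origin under its middle
- jar: bystander: small spice jar with a dark cap, 41 mm wide and 105 mm high, standing behind the work; origin under its middle
Things that resemble listed ones, but are neither listed nor needed, are in the scene too. What is shaped like the mould_2 but orange, pink or purple is not meant.

How it is judged:
At the end, for the whole second after the job is handed in: The smallest mould stands within 15 mm of the mat's centre, each larger one is centred within 9 mm of the next smaller one, which it covers; all four stand mouth down and upright (within 0.12 rad), their rims on the mat (within 4 mm of its top), at rest (horizontal distance between mould_1 and mat below 0.015 m and horizontal distance between mould_2 and mould_1 below 0.009 m and horizontal distance between mould_3 and mould_2 below 0.009 m and horizontal distance between mould_4 and mould_3 below 0.009 m and z of mould_1 in the frame of mat between 0.005 and 0.012 m and angle between each of mould_1, mould_2, mould_3, mould_4's own z axis and vertical below 0.12 rad and linear speed of each of mould_1, mould_2, mould_3, mould_4 below 0.02 m/s and z of mould_2 in the frame of mat between 0.005 and 0.012 m and z of mould_3 in the frame of mat between 0.005 and 0.012 m and z of mould_4 in the frame of mat between 0.005 and 0.012 m); the robot touches nothing.
It fails at once if the mug, the shaker or the jar is moved by more than 30 mm or tipped (distance of any of mug, shaker, jar from where it was at the start of the episode above 0.03 m or angle between any of mug, shaker, jar's own z axis and vertical above 0.4 rad).
It fails at once if a mould is knocked over (tilted by more than 1 rad) (angle between any of mould_1, mould_2, mould_3, mould_4's own z axis and vertical above 1 rad).
It also fails if it takes over 90 s, if anything falls off the work surface, if the arm or the gripper's body presses on something with over 40 N, if the wrist force passes 120 N, or if a joint passes its speed limit or range.

### The arm

A 6-joint arm with a two-finger parallel gripper is mounted at the origin on a cart in front of the work surface, level with it; the furniture and walls round the work are solid. World frame = base frame: x ahead of the robot, y to its left, z up, the work surface at z = 0. Lengths are in m, angles in rad, forces in N, time in s.
With the tool pointing down it reaches from about 0.25 to 0.725 m from the base axis. Payload 4 kg.
Tool frame: the origin (TCP) lies at the very end of the fingers, on their centre line; the grasp point (between the pads) lies 19 mm behind it; z points along the fingers, y is the line along which they close (so a half turn about z gives the same grasp; the last joint's range is limited). The gripper opens to 85 mm and grips with 20 to 120 N. Pads are 22 mm wide; open, the fingers measure 114 mm over their backs; the gripper's body (76 mm by 85 mm) begins 54 mm behind the grasp point. The pads swing forward as they close: fully open they stand 13 mm farther back than shut.
Start: joints at [-1.24, 0.241, 0.005, 1.335, 0, 1.571], TCP at [0.162, -0.473, 0.231] pointing down, gripper open.
Joint ranges: [-2.72, 2.72], [-1.05, 1.87], [-1.09, 1.28], [-1.99, 2.15], [-1.42, 1.44], [-3.14, 3.14]. Speed limits (rad/s): [2.79, 2.79, 3.14, 3.14, 3.14, 3.14].

### API

Orientations are given as a unit quaternion [x, y, z, w].
In Python, from workcell import bot gives the robot as it stands.
- The arm moves only by the tool carry_out, never from a script. Its argument "increments" is one flat list of numbers, 5 for each row, row after row: the finger opening in cm, from 0 to 8.54, then the shift along the tool's x, y, z in cm, then the turn about the tool's z in rad. A call has exactly 5 rows; each row shifts and turns the commanded pose from where the row before left it, along the tool's axes as they then stand; what a row does not reach is not made up. A row lasts 1/8 s, in which the tool goes at most 62.5 mm and 10.7 degrees, less where a joint would pass 70% of its speed; a pose out of reach is approached as far as the arm can. A call with a gripper value outside its range is refused whole. The fingers move at their own pace and stop on an object; the grip force is fixed at half the most. Time passes only in rows, so rows that do not move let the fingers close, or fill a call up. It gives the time, the measured TCP pose, the force, the opening and the grip force at its end, in the units of the state.
- bot.get_obs(): the state, without advancing time (a new reading comes with each control period).
- bot.camera(name): name is "scene" or "top" or "wrist"; returns a dict with "pixels" (400x640x3 uint8, blue, green, red), "range_z" (400x640 float32, m along the optical axis (not along the pixel's ray), 0 where there is no reading), "mtx" (3x3 intrinsics, pixels), "D" ([k1, k2, p1, p2, k3] as OpenCV has them; the pictures are not rectified), "eye" and "attitude" of the camera in the world. Camera axes: x right, y down, z forward; pixel columns grow to the right and rows downward; lengths in m; the calibration is good to about 2 mm. A picture is of the moment at which its call begins.
- bot.job_done(): hands the job in; it is judged then, once.
Trained networks look in a picture, given as the dict that the camera call returned (one of the last four; its "shot" number tells which), for a name from the list of things; names that differ only in an ending like _2 or _b are one class to them, and where a whole thing is asked for, a point or a joint stands for the part that bears it (a point fixed in the world has none). Each returns a list of dicts, best first, with "p" (0 to 1); they miss things now and then, are a little off and sometimes report something else, mostly with a low value. They report only what shows in the picture. A call takes as long as a camera call. They do not tell look-alikes from the thing itself.
- bot.find_in(picture, name): "xyz" ([x, y, z] in m, in the coordinates of the camera as it stood for that picture, good to about 4 mm: the middle of the surface that is visible of it).
- bot.regions_of(picture, name): "mask" (400x640 bool, what is visible of it).
- bot.place_of(picture, name): "xyz" ([x, y, z] in m, in the coordinates of the camera as it stood for that picture, good to about 4 mm: a listed point, or the origin of a listed thing).
The state is a dict: "clock": time; "joint_pos": joint angles; "joint_vel": joint speeds; "tau": joint torques, N m; "eef_pos": TCP position; "tool_rot": TCP orientation; "ft_force": force on the tool from outside, world axes, zero at the start; "ft_torque": the same for the moment, N m; "grip_width": finger opening in m; "grasp_force": force on a finger pad.
Only numpy, scipy, OpenCV 4.12 (cv2) and the standard library are available. Lean on these libraries where they do the work, as an engineer would, in place of code of your own. Each camera call takes 0.05 s, during which the arm holds its last target. There are 200 camera calls.

## Working session

There is one attempt and no reset: what is moved stays moved. The work goes in short steps, Python scripts to look and compute and a tool call to move; the robot and the scene stay as the last step left them, time stands still between calls to the robot, and variables do not carry over. Pictures are saved under pics/ and viewed, at most 14 in all, crops included, and the job is handed in when it is done.

Besides the shell and the picture viewer there is one more tool, called in YAML: its name, and indented under it one key for each argument. carry_out: Moves the arm, as the interface text tells. Its arguments: {"type":"object","properties":{"increments":{"type":"array","items":{"type":"number"}}},"required":["increments"]}

```bash
mkdir -p pics; cat > h.py <<'E'
from workcell import bot
import numpy as np, cv2
from scipy.spatial.transform import Rotation as R
def rot(a):
    a=np.array(a,float)
    return a if a.shape==(3,3) else R.from_quat(a).as_matrix()
def world(p,x): return rot(p['attitude'])@np.array(x)+np.array(p['eye'])
def cloud(p):
    v,u=np.mgrid[0:400,0:640]
    n=cv2.undistortPoints(np.stack([u.ravel(),v.ravel()],1).astype(np.float32)[:,None],p['mtx'],np.array(p['D']))[:,0]
    z=p['range_z'].ravel()
    c=np.c_[n*z[:,None],z]@rot(p['attitude']).T+np.array(p['eye'])
    c[z==0]=np.nan
    return c.reshape(400,640,3)
E
python3 - <<'E'
from h import *
o=bot.get_obs();print(o['eef_pos'],o['tool_rot'],o['grip_width'],o['clock'])
for n in['top','scene']:
    p=bot.camera(n);cv2.imwrite(f'pics/{n}.png',p['pixels']);print(n,p['eye'],p['attitude'])
    C=cloud(p);np.save(f'{n}.npy',C)
    for k in['mould_1','mat','mug','shaker','jar']:
        for d in bot.regions_of(p,k):
            m=d['mask'];q=C[m];q=q[~np.isnan(q[:,0])]
            if len(q)<5: continue
            t=q[q[:,2]>q[:,2].max()-.006]
            ys,xs=np.where(m)
            print(k,round(d['p'],2),'px',int(xs.mean()),int(ys.mean()),'top',t.mean(0).round(3),'zmax',np.percentile(q[:,2],98).round(3),'w',(np.percentile(t,99,0)-np.percentile(t,1,0)).round(3)[:2],len(t))
E
```

```text
[ 0.16220845 -0.47231568  0.23043714] [ 9.86351036e-01  1.64653000e-01 -1.68001641e-04 -9.97796996e-04] 0.08572461963370469 0.0
top [ 0.4567155  -0.03645814  1.05343021] [-0.7022153   0.71072302 -0.02784232  0.03148454]
mould_1 0.84 px 325 244 top [ 0.439 -0.057  0.076] zmax 0.078 w [0.056 0.056] 515
mould_1 0.69 px 323 197 top [ 0.539 -0.056  0.052] zmax 0.054 w [0.031 0.031] 166
mould_1 0.68 px 380 216 top [ 0.496 -0.176  0.052] zmax 0.055 w [0.029 0.026] 116
mould_1 0.55 px 419 198 top [ 0.535 -0.261  0.052] zmax 0.054 w [0.03 0.03] 151
mould_1 0.48 px 200 267 top [0.392 0.21  0.04 ] zmax 0.042 w [0.019 0.021] 72
mat 0.69 px 436 256 top [ 0.408 -0.298  0.009] zmax 0.012 w [0.09  0.092] 867
mug 0.62 px 430 135 top [ 0.652 -0.275  0.091] zmax 0.092 w [0.055 0.077] 117
mug 0.21 px 201 266 top [0.392 0.209 0.04 ] zmax 0.042 w [0.019 0.019] 62
shaker 0.87 px 336 134 top [ 0.671 -0.085  0.088] zmax 0.09 w [0.023 0.022] 95
jar 0.7 px 248 130 top [0.595 0.045 0.486] zmax 0.486 w [0.001 0.021] 19
jar 0.6 px 381 216 top [ 0.496 -0.177  0.052] zmax 0.054 w [0.029 0.03 ] 123
scene [0.19570372
[... 320 characters left out ...]
ld_1 0.71 px 320 236 top [0.484 0.078 0.064] zmax 0.066 w [0.043 0.044] 252
mould_1 0.63 px 331 300 top [0.391 0.215 0.039] zmax 0.041 w [0.021 0.021] 96
mould_1 0.61 px 357 160 top [ 0.53  -0.251  0.052] zmax 0.054 w [0.049 0.096] 76
mould_1 0.56 px 398 195 top [ 0.379 -0.153  0.052] zmax 0.054 w [0.03  0.032] 90
mat 0.92 px 403 173 top [ 0.408 -0.291  0.008] zmax 0.011 w [0.093 0.091] 480
mug 0.63 px 403 173 top [ 0.408 -0.291  0.008] zmax 0.011 w [0.093 0.091] 484
mug 0.46 px 320 236 top [0.483 0.079 0.064] zmax 0.066 w [0.04  0.043] 238
shaker 0.97 px 283 175 top [ 0.67  -0.078  0.088] zmax 0.09 w [0.023 0.024] 43
jar 0.97 px 238 207 top [0.68  0.104 0.106] zmax 0.107 w [0.036 0.035] 136
```

View pics/top.png

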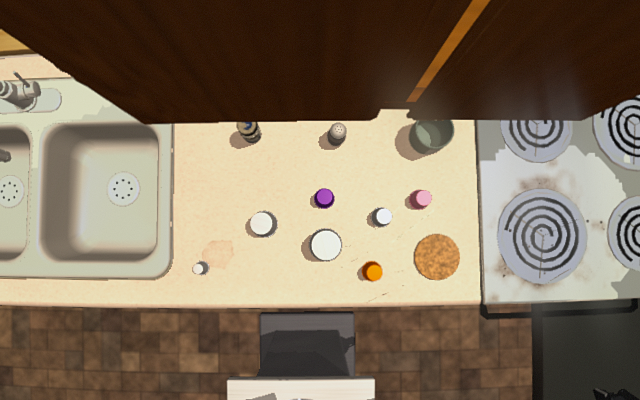

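View pics/scene.png

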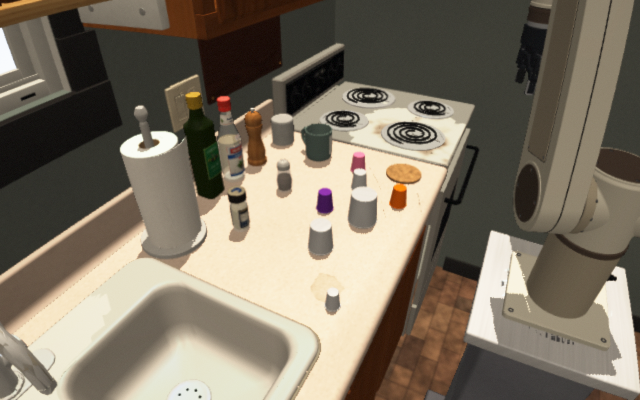

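Silver moulds are at top px (200,268), smallest; (383,216), second; (263,223), third; and (325,245), largest. The look-alikes are purple (324,198), pink (421,198) and orange (372,271). The mat is at (437,257), the mug at (431,134), the shaker at (337,133) and the jar at (249,132).

carry_out:
  increments: [8.5,6,0,0,0.165,8.5,6,0,0,0.165,8.5,3,-3,0,0,8.5,3,-3,0,0,8.5,0,0,0,0]

```text
clock: 1.23
eef_pos: [0.3376, -0.3817, 0.2313]
tool_rot: [1.0, 0.006, 0.0, -0.0]
ft_force: [-0.0, 0.4, 0.8]
grip_width: 0.0851
grasp_force: 0.0
```

```bash
cat >> h.py <<'E'
def yaw(o):
    m=rot(o['tool_rot']);return np.arctan2(m[1,0],m[0,0])
def look(name=None,cam='wrist',ks=('mould_1','mat')):
    o=bot.get_obs();p=bot.camera(cam);C=cloud(p)
    print('t',round(o['clock'],2),'tcp',np.round(o['eef_pos'],4),'yaw',round(yaw(o),3),'w',round(o['grip_width'],4),'cam',np.round(p['eye'],3))
    if name: cv2.imwrite(f'pics/{name}.png',p['pixels'])
    for k in ks:
        for d in bot.regions_of(p,k):
            m=d['mask'];q=C[m];q=q[~np.isnan(q[:,0])]
            if len(q)<15 or d['p']<.3: continue
            zm=np.percentile(q[:,2],97);t=q[abs(q[:,2]-zm)<.004]
            ys,xs=np.where(m);c,r=cv2.minEnclosingCircle(t[:,:2].astype(np.float32))
            bgr=p['pixels'][m].mean(0).astype(int)
            print(k,round(d['p'],2),'px',int(xs.mean()),int(ys.mean()),bgr,'z',zm.round(4),'c',np.round(c,4),'r',round(r,4),'mean',t.mean(0).round(4)[:2],len(t))
    return p,C
E
python3 -c "
from h import *
look('w1')"
```

```text
t 1.23 tcp [ 0.3376 -0.3817  0.2313] yaw 0.012 w 0.0851 cam [ 0.404 -0.379  0.373]
mould_1 0.95 px 39 8 [80 40 77] z 0.0503 c [ 0.5264 -0.0556] r 0.0108 mean [ 0.5254 -0.0561] 73
mould_1 0.85 px 131 135 [ 35 109 196] z 0.0517 c [ 0.3825 -0.1555] r 0.0173 mean [ 0.3825 -0.1564] 663
mould_1 0.83 px 41 86 [133 149 159] z 0.0756 c [ 0.4393 -0.0572] r 0.0303 mean [ 0.4379 -0.0672] 1575
mould_1 0.75 px 136 32 [150 165 175] z 0.052 c [ 0.4982 -0.1772] r 0.0175 mean [ 0.4977 -0.1777] 848
mould_1 0.72 px 213 9 [ 83  76 136] z 0.0505 c [ 0.5215 -0.2624] r 0.0095 mean [ 0.5198 -0.2619] 63
mat 0.61 px 247 111 [ 98 158 215] z 0.0087 c [ 0.4105 -0.2974] r 0.0496 mean [ 0.4112 -0.2977] 4939
```

carry_out:
  increments: [8.5,1,-6,0,0,8.5,1,-6,0,0,8.5,1,-6,0,0,8.5,1,-6,0,0,8.5,0,-6,0,0]

```text
clock: 2.0
eef_pos: [0.3741, -0.0827, 0.2316]
tool_rot: [1.0, 0.002, 0.001, 0.0]
ft_force: [0.6, -0.0, -0.2]
grip_width: 0.0852
grasp_force: 0.0
```

carry_out:
  increments: [6,0,-6,0,0,6,0,-6,1,0,6,0,-6,3,0,6,0,-6,5,0,6,0,0,0,0]

```text
clock: 2.62
eef_pos: [0.3715, 0.0565, 0.1546]
tool_rot: [0.998, 0.048, -0.005, -0.034]
ft_force: [-0.2, 0.2, 0.5]
grip_width: 0.0601
grasp_force: 0.0
```

```bash
python3 -c "
from h import *
look('w2')"
```

```text
t 2.62 tcp [0.3715 0.0565 0.1546] yaw 0.097 w 0.0601 cam [0.439 0.056 0.296]
mould_1 0.95 px 314 57 [194 207 212] z 0.0644 c [0.486  0.0767] r 0.0235 mean [0.4861 0.0764] 3052
mould_1 0.83 px 464 127 [181 192 196] z 0.0765 c [ 0.4399 -0.0548] r 0.0305 mean [ 0.4409 -0.054 ] 5163
mould_1 0.78 px 175 148 [150 166 176] z 0.0396 c [0.3929 0.2116] r 0.0113 mean [0.393  0.2111] 397
mould_1 0.66 px 469 17 [96 50 93] z 0.0523 c [ 0.536  -0.0537] r 0.0158 mean [ 0.5309 -0.0538] 669
mould_1 0.64 px 599 77 [121 134 142] z 0.0526 c [ 0.4978 -0.1748] r 0.0169 mean [ 0.4969 -0.1716] 1161
mould_1 0.55 px 539 199 [ 31  96 171] z 0.0523 c [ 0.3821 -0.1537] r 0.0173 mean [ 0.3826 -0.1528] 1080
mat 0.86 px 629 190 [ 79 125 170] z 0.0091 c [ 0.4003 -0.269 ] r 0.0407 mean [ 0.3979 -0.2595] 1116
```

View pics/w2.png

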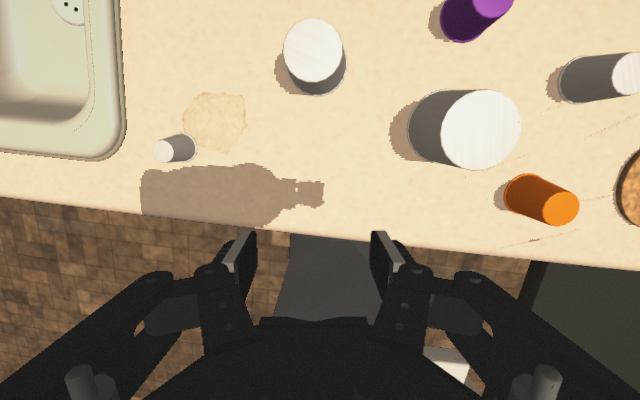

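carry_out:
  increments: [6,0,0,0,0,6,0,0,0,0,6,0,0,0,0,6,0,0,0,0,6,0,0,0,0]

```text
clock: 3.4
eef_pos: [0.3737, 0.0572, 0.1566]
tool_rot: [0.998, 0.049, -0.002, -0.034]
ft_force: [-0.5, 0.7, 0.1]
grip_width: 0.0598
grasp_force: 0.0
```

```bash
python3 -c "
from h import *
o=bot.get_obs();print(o['joint_pos'],rot(o['tool_rot']))"
```

```text
[ 0.09674828  0.05377452 -0.42311134  1.09491824  0.06873232  3.14059489] [[ 9.95226449e-01  9.72934991e-02 -7.63483663e-03]
 [ 9.75880808e-02 -9.92883250e-01  6.82599294e-02]
 [-9.39254018e-04 -6.86791562e-02 -9.97638357e-01]]
```

carry_out:
  increments: [6,0,0,0,-0.18,6,0,0,0,-0.18,6,0,0,0,-0.18,6,0,0,0,-0.18,6,0,0,0,0]

```text
clock: 4.03
eef_pos: [0.3737, 0.0572, 0.1565]
tool_rot: [0.917, 0.396, 0.01, -0.033]
ft_force: [0.3, 0.7, -0.2]
grip_width: 0.0599
grasp_force: 0.0
```

```bash
python3 -c "
from h import *
o=bot.get_obs();print(o['eef_pos'],yaw(o),o['joint_pos'],rot(o['tool_rot']))"
```

```text
[0.37368636 0.05723085 0.15647752] 0.8144817474652213 [ 0.09679462  0.05390799 -0.42318323  1.09489101  0.06874798  2.42269868] [[ 0.68557034  0.72796443 -0.00781638]
 [ 0.72665448 -0.68360377  0.06825795]
 [ 0.04434605 -0.05247543 -0.99763709]]
```

The wrist view shows mould_1 at (175,148), mould_3 at (314,57) and mould_4 at (464,127). Joint 6 hit its limit and left a 4° lean toward +y. I'll close the fingers along world x, so that the lean lies in the plane of the pads and does no harm.

carry_out:
  increments: [6,0,0,0,-0.174,6,0,0,0,-0.174,6,0,0,0,-0.174,6,0,0,0,-0.174,6,0,0,0,-0.174]

```text
clock: 4.65
eef_pos: [0.3737, 0.0572, 0.1565]
tool_rot: [0.663, 0.748, 0.023, -0.026]
ft_force: [-0.2, 0.8, 0.9]
grip_width: 0.06
grasp_force: 0.0
```

```bash
cat >> h.py <<'E'
def go(x,y,z):
    "cm in tool axes from the measured TCP to world point"
    o=bot.get_obs();m=rot(o['tool_rot'])
    print('joints',np.round(o['joint_pos'],2));print(m.round(4))
    d=m.T@(np.array([x,y,z])-o['eef_pos'])*100;print('tool delta cm',d.round(2))
    return d
E
python3 -c "
from h import *
go(.393,.2115,.12)"
```

```text
joints [ 0.1   0.05 -0.42  1.09  0.07  1.55]
[[-1.187e-01  9.929e-01 -7.800e-03]
 [ 9.906e-01  1.189e-01  6.830e-02]
 [ 6.870e-02  4.000e-04 -9.976e-01]]
tool delta cm [14.8   3.75  4.68]
```

carry_out:
  increments: [5,3,1,1,0,5,4,1.5,2,0,5,3,1.2,1.7,0,5,0,0,0,0,5,0,0,0,0]

```text
clock: 5.28
eef_pos: [0.3981, 0.1635, 0.1164]
tool_rot: [0.665, 0.746, 0.022, -0.026]
ft_force: [-0.6, -0.7, 0.3]
grip_width: 0.0497
grasp_force: 0.0
```

```bash
python3 -c "
from h import *
look('w3',ks=['mould_1'])
go(.393,.2115,.12)"
```

```text
t 5.28 tcp [0.3981 0.1635 0.1164] yaw 1.686 w 0.0497 cam [0.392 0.221 0.263]
mould_1 0.9 px 312 147 [128 143 155] z 0.0402 c [0.3928 0.2129] r 0.0112 mean [0.3927 0.213 ] 623
mould_1 0.78 px 400 321 [162 177 186] z 0.0646 c [0.4986 0.0732] r 0.0124 mean [0.5008 0.074 ] 297
joints [ 0.34  0.18 -0.39  0.98  0.07  1.8 ]
[[-1.144e-01  9.934e-01 -7.400e-03]
 [ 9.911e-01  1.146e-01  6.820e-02]
 [ 6.860e-02  5.000e-04 -9.976e-01]]
tool delta cm [4.88 0.01 0.02]
```

View pics/w3.png

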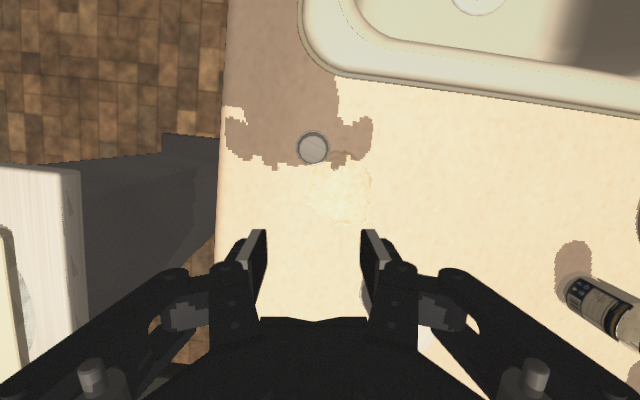

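carry_out:
  increments: [5,5.1,0.05,0.3,0,5,-0.2,0,3,0,5,-0.27,0,4,0,5,-0.27,0,3.8,0,5,0,0,0,0]

```text
clock: 6.0
eef_pos: [0.3907, 0.2127, 0.007]
tool_rot: [0.665, 0.746, 0.02, -0.027]
ft_force: [-0.5, -1.0, -0.0]
grip_width: 0.0499
grasp_force: 0.0
```

carry_out:
  increments: [1.5,0,0,0,0,1.5,0,0,0,0,1.5,0,0,0,0,1.5,0,0,0,0,1.5,0,0,0,0]

```text
clock: 6.62
eef_pos: [0.3947, 0.215, 0.0106]
tool_rot: [0.664, 0.747, 0.025, -0.025]
ft_force: [-0.9, -1.2, 7.3]
grip_width: 0.0236
grasp_force: 59.1
```

carry_out:
  increments: [1.5,0.07,0,-1,0,1.5,0.2,0,-3,0,1.5,0.3,0,-4,0,1.5,0.2,0,-3,0,1.5,0,0,0,0]

```text
clock: 7.25
eef_pos: [0.3951, 0.2159, 0.1223]
tool_rot: [0.664, 0.747, 0.026, -0.024]
ft_force: [0.1, 0.3, 0.1]
grip_width: 0.0238
grasp_force: 58.7
```

```bash
python3 -c "
from h import *
p,C=look('w4',ks=['mould_1'])
go(.4105,-.296,.12)
cv2.imwrite('pics/w4c.png',cv2.resize(p['pixels'][160:400,160:480],None,fx=2,fy=2))"
```

```text
t 7.25 tcp [0.3951 0.2159 0.1223] yaw 1.688 w 0.0238 cam [0.388 0.273 0.269]
mould_1 0.81 px 313 254 [110 123 133] z 0.1516 c [0.3957 0.215 ] r 0.0111 mean [0.3957 0.2157] 1694
joints [ 0.46  0.21 -0.35  0.99  0.06  1.91]
[[-0.1164  0.9932 -0.0071]
 [ 0.9908  0.1166  0.0687]
 [ 0.069   0.001  -0.9976]]
tool delta cm [-50.81  -4.21  -3.59]
```

View pics/w4c.png

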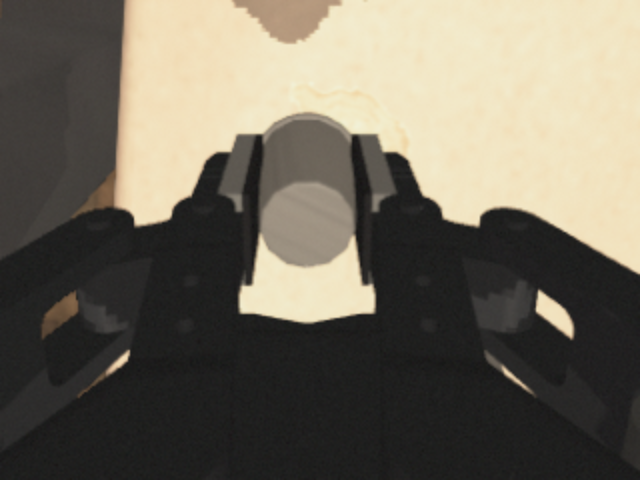

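carry_out:
  increments: [1.5,-3.5,-0.3,-0.25,0,1.5,-5.6,-0.46,-0.4,0,1.5,-5.6,-0.46,-0.4,0,1.5,-5.6,-0.46,-0.4,0,1.5,-5.6,-0.46,-0.4,0]

```text
clock: 7.98
eef_pos: [0.4008, -0.0471, 0.1185]
tool_rot: [0.664, 0.747, 0.022, -0.027]
ft_force: [0.6, 0.2, -0.7]
grip_width: 0.0237
grasp_force: 58.7
```

carry_out:
  increments: [1.5,-5.6,-0.46,-0.4,0,1.5,-5.6,-0.46,-0.4,0,1.5,-5.6,-0.46,-0.4,0,1.5,-5,-0.4,-0.3,0,1.5,-2,-0.2,-0.1,0]

```text
clock: 8.6
eef_pos: [0.4092, -0.2868, 0.1177]
tool_rot: [0.665, 0.746, 0.023, -0.027]
ft_force: [-0.6, 0.1, -0.2]
grip_width: 0.0238
grasp_force: 58.7
```

```bash
python3 -c "
from h import *
look(ks=['mould_1','mat'])
look(cam='top',ks=['mat'])
go(.4105,-.296,.0205)"
```

```text
t 8.6 tcp [ 0.4092 -0.2868  0.1177] yaw 1.684 w 0.0238 cam [ 0.403 -0.229  0.264]
mould_1 0.75 px 436 86 [161 175 183] z 0.0522 c [ 0.4972 -0.1765] r 0.017 mean [ 0.4969 -0.1767] 1694
mould_1 0.71 px 313 254 [112 125 135] z 0.1469 c [ 0.4105 -0.2878] r 0.0112 mean [ 0.4101 -0.287 ] 1697
mould_1 0.71 px 459 192 [126 118 182] z 0.0524 c [ 0.5347 -0.2609] r 0.0171 mean [ 0.5338 -0.2602] 1377
mould_1 0.65 px 296 39 [ 32  84 164] z 0.0521 c [ 0.3822 -0.1548] r 0.017 mean [ 0.3822 -0.1549] 1872
mat 0.88 px 312 196 [ 93 149 203] z 0.0089 c [ 0.4103 -0.2949] r 0.0494 mean [ 0.4088 -0.2817] 5697
t 8.75 tcp [ 0.4093 -0.2844  0.118 ] yaw 1.686 w 0.0237 cam [ 0.457 -0.036  1.053]
mat 0.91 px 429 256 [ 75 136 194] z 0.0119 c [ 0.4099 -0.2963] r 0.0482 mean [ 0.4091 -0.2825] 408
joints [-0.64  0.35 -0.15  1.12  0.05  0.82]
[[-0.1172  0.9931 -0.0096]
 [ 0.9906  0.1176  0.0703]
 [ 0.0709 -0.0013 -0.9975]]
tool delta cm [-1.97 -0.04  9.69]
```

carry_out:
  increments: [1.5,-1.5,-0.1,1,0,1.5,-0.2,0,3,0,1.5,-0.2,0,3,0,1.5,-0.05,0,2,0,1.5,0,0,0,0]

```text
clock: 9.48
eef_pos: [0.4093, -0.2967, 0.0262]
tool_rot: [0.664, 0.747, 0.023, -0.028]
ft_force: [0.1, -0.2, -0.7]
grip_width: 0.0235
grasp_force: 58.7
```

```bash
python3 -c "
from h import *
look(ks=['mould_1'])
go(.4100,-.296,.0192)"
```

```text
t 9.47 tcp [ 0.4093 -0.2967  0.0262] yaw 1.688 w 0.0235 cam [ 0.404 -0.239  0.173]
mould_1 0.84 px 292 9 [ 24  63 123] z 0.0183 c [ 0.3839 -0.1711] r 0.0108 mean [ 0.3842 -0.173 ] 195
mould_1 0.65 px 519 38 [138 152 161] z 0.0521 c [ 0.4974 -0.1771] r 0.0173 mean [ 0.4969 -0.1811] 3772
joints [-0.66  0.47 -0.24  0.91  0.05  0.8 ]
[[-1.170e-01  9.931e-01 -7.700e-03]
 [ 9.908e-01  1.173e-01  6.820e-02]
 [ 6.860e-02  3.000e-04 -9.976e-01]]
tool delta cm [ 0.15 -0.08  0.92]
```

carry_out:
  increments: [1.5,0.05,0,0.4,0,1.5,0,0,0.2,0,1.5,0,0,0.1,0,1.5,0,0,0,0,1.5,0,0,0,0]

```text
clock: 10.2
eef_pos: [0.4107, -0.2973, 0.0213]
tool_rot: [0.664, 0.747, 0.023, -0.025]
ft_force: [0.6, -0.0, -0.2]
grip_width: 0.0241
grasp_force: 58.7
```

carry_out:
  increments: [1.5,0,0,0.1,0,1.5,0,0,0.1,0,1.5,0,0,0,0,1.5,0,0,0,0,1.5,0,0,0,0]

```text
clock: 10.82
eef_pos: [0.4106, -0.2971, 0.0192]
tool_rot: [0.664, 0.747, 0.023, -0.026]
ft_force: [-0.2, -0.8, -0.6]
grip_width: 0.0239
grasp_force: 58.7
```

carry_out:
  increments: [1.5,0,0,0.1,0,1.5,0,0,0.05,0,1.5,0,0,0,0,4,0,0,0,0,5,0,0,0,0]

```text
clock: 11.45
eef_pos: [0.4105, -0.2969, 0.0176]
tool_rot: [0.664, 0.747, 0.023, -0.026]
ft_force: [-0.2, 1.1, 0.5]
grip_width: 0.0501
grasp_force: 0.0
```

carry_out:
  increments: [5,0,0,0,0,5,0.1,0,-2,0,5,0.3,0,-4,0,6,0.4,0,-5,0,6,0,0,0,0]

```text
clock: 12.08
eef_pos: [0.4132, -0.2985, 0.1322]
tool_rot: [0.664, 0.747, 0.023, -0.021]
ft_force: [0.6, -0.4, -0.6]
grip_width: 0.0597
grasp_force: 0.0
```

```bash
python3 -c "
from h import *
look(ks=['mould_1','mat'])
go(.497,-.235,.12)"
```

```text
t 12.07 tcp [ 0.4132 -0.2985  0.1322] yaw 1.688 w 0.0597 cam [ 0.406 -0.24   0.278]
mould_1 0.94 px 310 200 [168 180 188] z 0.0482 c [ 0.4122 -0.2985] r 0.0111 mean [ 0.4121 -0.2983] 518
mould_1 0.91 px 426 74 [161 176 184] z 0.0522 c [ 0.498  -0.1765] r 0.0172 mean [ 0.4971 -0.1768] 1533
mould_1 0.88 px 448 176 [127 118 184] z 0.0522 c [ 0.5345 -0.2607] r 0.017 mean [ 0.5338 -0.2603] 1231
mat 0.69 px 308 192 [ 95 153 206] z 0.0088 c [ 0.4107 -0.2967] r 0.05 mean [ 0.4103 -0.2939] 6848
joints [-0.66  0.36 -0.11  1.15  0.05  0.8 ]
[[-1.162e-01  9.932e-01 -8.600e-03]
 [ 9.908e-01  1.166e-01  6.900e-02]
 [ 6.950e-02 -5.000e-04 -9.976e-01]]
tool delta cm [5.   9.35 1.08]
```

carry_out:
  increments: [6,3.5,3.1,0.24,0,6,3.8,3.3,0.26,0,6,3.8,3.3,0.26,0,6,-0.1,0,2,0,6,0,0,0,0]

```text
clock: 12.85
eef_pos: [0.4916, -0.1727, 0.105]
tool_rot: [0.664, 0.747, 0.022, -0.029]
ft_force: [-0.3, 0.4, 0.0]
grip_width: 0.06
grasp_force: 0.0
```

```bash
python3 -c "
from h import *
p,C=look(ks=['mould_1'])
cv2.imwrite('pics/w5c.png',cv2.resize(p['pixels'][100:400,120:520],None,fx=1.5,fy=1.5))
go(.4972,-.1752,.021)"
```

```text
t 12.85 tcp [ 0.4916 -0.1727  0.105 ] yaw 1.689 w 0.06 cam [ 0.486 -0.115  0.251]
mould_1 0.96 px 348 298 [ 74  68 121] z 0.0515 c [ 0.5356 -0.2538] r 0.0155 mean [ 0.535  -0.2475] 232
mould_1 0.91 px 257 46 [103 115 124] z 0.0761 c [ 0.4402 -0.0555] r 0.0303 mean [ 0.4413 -0.0608] 6908
mould_1 0.74 px 394 65 [117  57 112] z 0.0521 c [ 0.5401 -0.0539] r 0.017 mean [ 0.5396 -0.0544] 2011
mould_1 0.69 px 196 344 [148 168 181] z 0.0483 c [ 0.4083 -0.2979] r 0.0103 mean [ 0.4079 -0.2975] 249
mould_1 0.57 px 320 214 [167 176 180] z 0.0523 c [ 0.4984 -0.1763] r 0.0169 mean [ 0.4982 -0.1756] 1510
mould_1 0.56 px 181 172 [ 29  96 178] z 0.0521 c [ 0.3825 -0.1541] r 0.0173 mean [ 0.3832 -0.1538] 1624
mould_1 0.3 px 467 366 [64 75 80] z 0.088 c [ 0.6311 -0.2784] r 0.0048 mean [ 0.6313 -0.2779] 70
joints [-0.38  0.4  -0.11  1.1   0.06  1.08]
[[-0.1157  0.9932 -0.0104]
 [ 0.9908  0.1162  0.0693]
 [ 0.0701 -0.0023 -0.9975]]
tool delta cm [-0.75  0.45  8.57]
```

View pics/w5c.png

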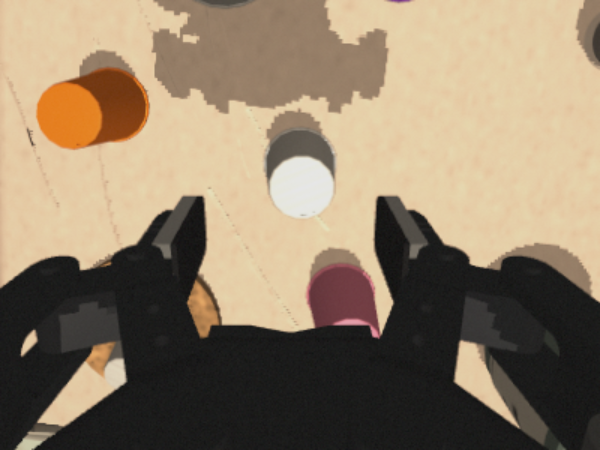

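The silver mould_2 is at crop (301,185), centred between the fingers. Orange (90,110) and pink (342,290) are clear of them.

carry_out:
  increments: [6,-0.1,0.5,1,0,6,-0.2,0,2.5,0,6,-0.25,0,3,0,6,-0.2,0,2.1,0,6,0,0,0,0]

```text
clock: 13.58
eef_pos: [0.4975, -0.1753, 0.02]
tool_rot: [0.665, 0.746, 0.022, -0.027]
ft_force: [0.2, -0.1, -1.0]
grip_width: 0.0603
grasp_force: 0.0
```

carry_out:
  increments: [2.5,0,0,0,0,2.5,0,0,0,0,2.5,0,0,0,0,2.5,0,0,0,0,2.5,0,0,0,0]

```text
clock: 14.2
eef_pos: [0.5001, -0.176, 0.0232]
tool_rot: [0.664, 0.747, 0.023, -0.024]
ft_force: [-0.3, -0.3, 6.0]
grip_width: 0.0346
grasp_force: 59.8
```

```bash
python3 -c "
from h import *
for i in range(4):
    o=bot.get_obs();print(o['eef_pos'],o['grip_width']);bot.camera('wrist')
"
```

```text
[ 0.50005271 -0.17595081  0.02317206] 0.034637231229694344
[ 0.50005149 -0.175938    0.02316403] 0.03485939261875215
[ 0.50005902 -0.1759463   0.02318218] 0.034362449698523374
[ 0.50004773 -0.17593501  0.02317351] 0.034562086964077164
```

carry_out:
  increments: [2.5,0.07,0,-1,0,2.5,0.2,0,-3,0,2.5,0.27,0,-4,0,2.5,0.2,0,-3,0,2.5,0,0,0,0]

```text
clock: 15.02
eef_pos: [0.501, -0.1761, 0.135]
tool_rot: [0.664, 0.747, 0.024, -0.023]
ft_force: [-0.7, 0.3, -1.2]
grip_width: 0.0346
grasp_force: 59.7
```

```bash
python3 -c "
from h import *
p,C=look(ks=['mould_1','mat'])
for i in range(4):
    o=bot.get_obs();print(o['eef_pos'],o['grip_width']);bot.camera('wrist')
go(.412,-.298,.13)"
```

```text
t 15.03 tcp [ 0.501  -0.1761  0.135 ] yaw 1.688 w 0.0346 cam [ 0.494 -0.118  0.281]
mould_1 0.92 px 313 249 [112 125 134] z 0.1638 c [ 0.5015 -0.1759] r 0.017 mean [ 0.5014 -0.1746] 3789
mould_1 0.84 px 338 302 [169 159 226] z 0.0528 c [ 0.5343 -0.2602] r 0.0169 mean [ 0.5356 -0.2614] 725
mould_1 0.75 px 251 47 [109 122 131] z 0.0762 c [ 0.4403 -0.0555] r 0.0301 mean [ 0.4409 -0.0574] 5957
mould_1 0.69 px 372 68 [125  62 120] z 0.0522 c [ 0.5395 -0.0542] r 0.0169 mean [ 0.5395 -0.0547] 1503
mould_1 0.68 px 185 163 [ 31 101 184] z 0.0522 c [ 0.3829 -0.1541] r 0.0168 mean [ 0.3833 -0.1538] 1254
mat 0.57 px 208 268 [ 83 132 181] z 0.1762 c [ 0.4662 -0.1714] r 0.0047 mean [ 0.466  -0.1729] 10
[ 0.4982018  -0.17509087  0.13102677] 0.034694678520703716
[ 0.49790733 -0.17499332  0.130588  ] 0.034499461188513485
[ 0.4979062  -0.17502013  0.13047499] 0.03463353465203327
[ 0.49799437 -0.17508221  0.13053871] 0.03427363001094192
joints [-0.37  0.39 -0.06  1.16  0.06  1.08]
[[-0.1162  0.9932 -0.0102]
 [ 0.9908  0.1166  0.0693]
 [ 0.07   -0.002  -0.9975]]
tool delta cm [-11.18  -9.99  -0.69]
```

carry_out:
  increments: [2.5,-3.2,-2.9,-0.2,0,2.5,-3.8,-3.4,-0.25,0,2.5,-3.2,-2.9,-0.2,0,2.5,-1.04,-0.85,-0.05,0,2.5,0,0,0,0]

```text
clock: 16.0
eef_pos: [0.412, -0.2993, 0.1308]
tool_rot: [0.665, 0.746, 0.023, -0.026]
ft_force: [0.4, 0.4, -1.5]
grip_width: 0.0344
grasp_force: 59.7
```

carry_out:
  increments: [2.5,-0.14,0,2,0,2.5,-0.1,0,1.5,0,2.5,0,0,0,0,2.5,0,0,0,0,2.5,0,0,0,0]

```text
clock: 16.62
eef_pos: [0.4129, -0.2992, 0.0968]
tool_rot: [0.664, 0.747, 0.023, -0.025]
ft_force: [0.3, 0.8, -0.3]
grip_width: 0.0351
grasp_force: 59.7
```

```bash
python3 -c "
from h import *
p,C=look(ks=['mould_1'])
go(.4116,-.2987,.0312)
p,C=look('s2',cam='scene',ks=['mould_1'])
cv2.imwrite('pics/s2c.png',cv2.resize(p['pixels'][120:240,340:500],None,fx=4,fy=4))"
```

```text
t 16.62 tcp [ 0.4129 -0.2992  0.0968] yaw 1.688 w 0.0351 cam [ 0.407 -0.241  0.243]
mould_1 0.89 px 293 24 [ 24  69 138] z 0.0519 c [ 0.3828 -0.1595] r 0.0158 mean [ 0.3833 -0.1642] 876
mould_1 0.85 px 309 194 [100 112 122] z 0.028 c [ 0.4094 -0.2883] r 0.0073 mean [ 0.4096 -0.287 ] 38
mould_1 0.67 px 313 249 [122 136 146] z 0.1256 c [ 0.4135 -0.2989] r 0.0171 mean [ 0.4135 -0.2977] 3792
mould_1 0.62 px 471 182 [124 115 181] z 0.0522 c [ 0.5349 -0.2604] r 0.0174 mean [ 0.5339 -0.2603] 1731
joints [-0.66  0.39 -0.15  1.07  0.05  0.8 ]
[[-0.1164  0.9932 -0.0067]
 [ 0.9909  0.1166  0.0676]
 [ 0.0679  0.0012 -0.9977]]
tool delta cm [-0.38 -0.11  6.55]
t 16.73 tcp [ 0.4127 -0.2993  0.0968] yaw 1.688 w 0.0347 cam [0.196 0.657 0.602]
mould_1 0.89 px 362 207 [141 152 160] z 0.0776 c [ 0.4394 -0.0552] r 0.0319 mean [ 0.4385 -0.0534] 323
mould_1 0.88 px 398 196 [ 20  71 157] z 0.0535 c [ 0.3806 -0.1552] r 0.0177 mean [ 0.3807 -0.1538] 84
mould_1 0.78 px 320 236 [139 149 157] z 0.0653 c [0.4848 0.0762] r 0.0234 mean [0.4842 0.0787] 233
mould_1 0.68 px 404 165 [107 118 127] z 0.0472 c [ 0.4103 -0.2998] r 0.012 mean [ 0.4097 -0.2968] 28
mould_1 0.66 px 324 200 [110  54 102] z 0.0534 c [ 0.5383 -0.0542] r 0.0174 mean [ 0.5386 -0.052 ] 92
mould_1 0.58 px 357 162 [109  95 175] z 0.0534 c [ 0.5338 -0.2597] r 0.0177 mean [ 0.5342 -0.2582] 58
mould_1 0.54 px 406 143 [110 120 128] z 0.1254 c [ 0.4109 -0.2969] r 0.0168 mean [ 0.4119 -0.2958] 62
```

View pics/s2c.png

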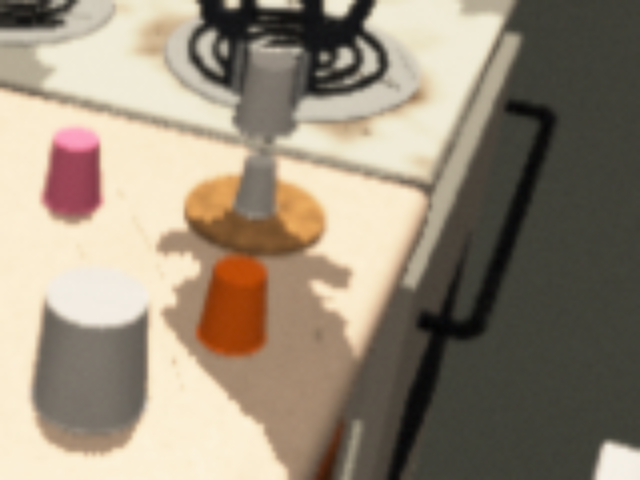

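The scene crop shows mould_2 upright in the gripper at (270,90), right above mould_1 on the mat (258,185).

carry_out:
  increments: [2.5,-0.08,-0.08,1.5,0,2.5,-0.15,0,2.2,0,2.5,-0.13,0,2,0,2.5,-0.02,0,0.3,0,2.5,0,0,0,0]

```text
clock: 17.45
eef_pos: [0.4113, -0.2987, 0.0357]
tool_rot: [0.664, 0.747, 0.023, -0.026]
ft_force: [0.7, -0.4, -0.5]
grip_width: 0.0345
grasp_force: 59.7
```

carry_out:
  increments: [2.5,0,0,0,0,2.5,0,0,0.2,0,2.5,0,0,0.15,0,2.5,0,0,0,0,2.5,0,0,0,0]

```text
clock: 18.08
eef_pos: [0.4115, -0.2985, 0.0326]
tool_rot: [0.664, 0.747, 0.023, -0.026]
ft_force: [-0.2, 0.3, -0.7]
grip_width: 0.0345
grasp_force: 59.7
```

carry_out:
  increments: [2.5,0,0,0.1,0,2.5,0,0,0.1,0,2.5,0,0,0,0,4,0,0,0,0,6,0,0,0,0]

```text
clock: 18.7
eef_pos: [0.4115, -0.2984, 0.0304]
tool_rot: [0.664, 0.747, 0.023, -0.026]
ft_force: [0.5, -0.3, 0.0]
grip_width: 0.0567
grasp_force: 0.0
```

carry_out:
  increments: [6,0,0,0,0,6,0.1,0,-2,0,6,0.3,0,-4,0,7.5,0.4,0,-5,0,7.5,0,0,0,0]

```text
clock: 19.32
eef_pos: [0.414, -0.3, 0.145]
tool_rot: [0.664, 0.747, 0.023, -0.021]
ft_force: [1.1, 0.1, -0.1]
grip_width: 0.0753
grasp_force: 0.0
```

```bash
python3 -c "
from h import *
look(ks=['mould_1'])
go(.4846,.0775,.15)"
```

```text
t 19.32 tcp [ 0.414 -0.3    0.145] yaw 1.688 w 0.0753 cam [ 0.407 -0.241  0.291]
mould_1 0.88 px 294 33 [ 30  80 157] z 0.0521 c [ 0.3822 -0.1547] r 0.0171 mean [ 0.3823 -0.1553] 1535
mould_1 0.81 px 441 172 [126 117 183] z 0.0523 c [ 0.535  -0.2604] r 0.0169 mean [ 0.5341 -0.2602] 1101
mould_1 0.6 px 310 197 [178 189 196] z 0.0603 c [ 0.4125 -0.2987] r 0.017 mean [ 0.4128 -0.2982] 1161
joints [-0.66  0.35 -0.09  1.18  0.05  0.8 ]
[[-0.1164  0.9932 -0.0067]
 [ 0.9909  0.1166  0.0675]
 [ 0.0678  0.0012 -0.9977]]
tool delta cm [36.44 11.63  1.6 ]
```

carry_out:
  increments: [7.5,4.5,1.4,0.2,0,7.5,5.3,1.7,0.2,0,7.5,5.3,1.7,0.25,0,7.5,5.3,1.7,0.25,0,7.5,5.3,1.7,0.25,0]

```text
clock: 20.05
eef_pos: [0.4617, -0.0312, 0.1453]
tool_rot: [0.664, 0.747, 0.022, -0.027]
ft_force: [0.4, 0.5, -0.1]
grip_width: 0.075
grasp_force: 0.0
```

carry_out:
  increments: [7.5,5.3,1.7,0.25,0,7.5,4.0,1.3,0.2,0,7.5,1.2,0.4,1.5,0,7.5,0,0,0,0,7.5,0,0,0,0]

```text
clock: 20.68
eef_pos: [0.4833, 0.075, 0.1339]
tool_rot: [0.665, 0.746, 0.022, -0.026]
ft_force: [0.0, -0.3, -0.5]
grip_width: 0.0755
grasp_force: 0.0
```

```bash
python3 -c "
from h import *
look(ks=['mould_1'])
go(.4855,.0780,.033)"
```

```text
t 20.68 tcp [0.4833 0.075  0.1339] yaw 1.686 w 0.0755 cam [0.478 0.133 0.28 ]
mould_1 0.74 px 349 308 [68 36 66] z 0.0267 c [ 0.5406 -0.0415] r 0.0147 mean [ 0.5383 -0.0368] 86
mould_1 0.73 px 259 300 [80 90 97] z 0.0687 c [ 0.4401 -0.0263] r 0.0084 mean [ 0.4403 -0.0254] 104
mould_1 0.58 px 315 202 [179 190 193] z 0.0644 c [0.4864 0.0766] r 0.0233 mean [0.4863 0.0773] 2534
joints [ 0.11  0.29 -0.2   1.09  0.07  1.57]
[[-1.141e-01  9.934e-01 -8.000e-03]
 [ 9.911e-01  1.144e-01  6.800e-02]
 [ 6.850e-02 -2.000e-04 -9.977e-01]]
tool delta cm [-0.41  0.18 10.17]
```

carry_out:
  increments: [7.5,-0.03,0.25,1.5,0,7.5,-0.15,0,3.4,0,7.5,-0.16,0,3.5,0,7.5,-0.1,0,2.2,0,7.5,0,0,0,0]

```text
clock: 21.4
eef_pos: [0.4843, 0.0788, 0.0265]
tool_rot: [0.665, 0.746, 0.021, -0.027]
ft_force: [-0.0, -0.4, -0.4]
grip_width: 0.0747
grasp_force: 0.0
```

carry_out:
  increments: [3.8,0,0,0,0,3.8,0,0,0,0,3.8,0,0,0,0,3.8,0,0,0,0,3.8,0,0,0,0]

```text
clock: 22.02
eef_pos: [0.4875, 0.0794, 0.0304]
tool_rot: [0.664, 0.747, 0.024, -0.024]
ft_force: [-1.4, -1.6, 7.3]
grip_width: 0.0482
grasp_force: 61.4
```

carry_out:
  increments: [3.8,0.07,0,-1,0,3.8,0.2,0,-3,0,3.8,0.27,0,-4,0,3.8,0.25,0,-3.5,0,3.8,0,0,0,0]

```text
clock: 22.65
eef_pos: [0.4891, 0.0799, 0.1478]
tool_rot: [0.664, 0.747, 0.026, -0.023]
ft_force: [0.1, -0.4, -2.2]
grip_width: 0.0483
grasp_force: 61.9
```

```bash
python3 -c "
from h import *
look(ks=['mould_1'])
go(.412,-.2985,.15)"
```

```text
t 22.65 tcp [0.4891 0.0799 0.1478] yaw 1.688 w 0.0483 cam [0.482 0.138 0.294]
mould_1 0.94 px 313 256 [119 133 143] z 0.1815 c [0.4898 0.0779] r 0.0232 mean [0.4896 0.0796] 7657
mould_1 0.69 px 354 310 [79 48 79] z 0.0351 c [ 0.5428 -0.0368] r 0.0052 mean [ 0.5421 -0.0364] 28
mould_1 0.67 px 266 307 [81 91 98] z 0.0594 c [ 0.456  -0.0278] r 0.0046 mean [ 0.4551 -0.0282] 33
joints [ 0.12  0.28 -0.18  1.11  0.07  1.57]
[[-0.1164  0.9932 -0.0068]
 [ 0.9908  0.1166  0.0684]
 [ 0.0688  0.0012 -0.9976]]
tool delta cm [-36.55 -11.8   -3.1 ]
```

carry_out:
  increments: [3.8,-4.5,-1.45,-0.35,0,3.8,-5.2,-1.7,-0.4,0,3.8,-5.2,-1.7,-0.4,0,3.8,-5.2,-1.7,-0.4,0,3.8,-5.2,-1.7,-0.4,0]

```text
clock: 23.38
eef_pos: [0.4325, -0.1833, 0.1446]
tool_rot: [0.664, 0.747, 0.023, -0.027]
ft_force: [1.5, -0.7, -1.0]
grip_width: 0.0485
grasp_force: 61.8
```

carry_out:
  increments: [3.8,-5.2,-1.7,-0.4,0,3.8,-4,-1.3,-0.3,0,3.8,-1.5,-0.4,-0.1,0,3.8,0,0,0,0,3.8,0,0,0,0]

```text
clock: 24.0
eef_pos: [0.4127, -0.2911, 0.1461]
tool_rot: [0.664, 0.747, 0.023, -0.027]
ft_force: [0.6, 0.1, -1.3]
grip_width: 0.0484
grasp_force: 61.8
```

```bash
python3 -c "
from h import *
look(ks=['mould_1'])
go(.412,-.297,.11)"
```

```text
t 24.0 tcp [ 0.4127 -0.2911  0.1461] yaw 1.689 w 0.0484 cam [ 0.407 -0.234  0.292]
mould_1 0.91 px 296 45 [ 29  82 163] z 0.0521 c [ 0.3823 -0.1547] r 0.0168 mean [ 0.3823 -0.155 ] 1445
mould_1 0.67 px 441 183 [128 118 184] z 0.0524 c [ 0.5349 -0.2607] r 0.0168 mean [ 0.5342 -0.2604] 1104
mould_1 0.65 px 313 256 [129 143 153] z 0.1798 c [ 0.4139 -0.293 ] r 0.0233 mean [ 0.4134 -0.2914] 7647
mould_1 0.56 px 311 186 [102 115 125] z 0.0269 c [ 0.4097 -0.281 ] r 0.0074 mean [ 0.41   -0.2799] 19
joints [-0.64  0.34 -0.09  1.19  0.05  0.81]
[[-0.1184  0.9929 -0.0083]
 [ 0.9905  0.1187  0.069 ]
 [ 0.0695 -0.     -0.9976]]
tool delta cm [-0.82 -0.17  3.61]
```

carry_out:
  increments: [3.8,-0.7,-0.12,1,0,3.8,-0.14,0,2,0,3.8,0,0,0,0,3.8,0,0,0,0,3.8,0,0,0,0]

```text
clock: 24.72
eef_pos: [0.4128, -0.2994, 0.1169]
tool_rot: [0.664, 0.747, 0.023, -0.025]
ft_force: [0.8, 0.1, -0.3]
grip_width: 0.0483
grasp_force: 61.8
```

```bash
python3 -c "
from h import *
look(ks=['mould_1'])
go(.412,-.297,.0384)"
```

```text
t 24.73 tcp [ 0.4128 -0.2994  0.1169] yaw 1.688 w 0.0483 cam [ 0.406 -0.241  0.263]
mould_1 0.92 px 313 256 [129 144 153] z 0.1506 c [ 0.4135 -0.3012] r 0.0232 mean [ 0.4135 -0.2996] 7630
mould_1 0.77 px 294 27 [ 26  76 151] z 0.052 c [ 0.3821 -0.1553] r 0.0169 mean [ 0.3828 -0.1596] 1348
mould_1 0.68 px 311 184 [ 97 110 120] z 0.0871 c [ 0.4084 -0.2741] r 0.0068 mean [ 0.4088 -0.2733] 18
mould_1 0.6 px 458 178 [125 115 182] z 0.0523 c [ 0.5344 -0.2607] r 0.0168 mean [ 0.5337 -0.2604] 1433
joints [-0.66  0.37 -0.12  1.12  0.05  0.8 ]
[[-0.1164  0.9932 -0.0067]
 [ 0.9909  0.1166  0.0675]
 [ 0.0678  0.0012 -0.9977]]
tool delta cm [-0.29 -0.05  7.84]
```

carry_out:
  increments: [3.8,0.1,-0.06,1.5,0,3.8,-0.14,0,2.2,0,3.8,-0.14,0,2.2,0,3.8,-0.1,0,1.5,0,3.8,0,0,0,0]

```text
clock: 25.45
eef_pos: [0.4104, -0.296, 0.0407]
tool_rot: [0.664, 0.747, 0.023, -0.027]
ft_force: [-0.4, -0.0, -0.8]
grip_width: 0.0479
grasp_force: 61.8
```

carry_out:
  increments: [3.8,0,0,0,0,3.8,0,0,0.1,0,3.8,0,0,0,0,3.8,0,0,0,0,3.8,0,0,0,0]

```text
clock: 26.08
eef_pos: [0.4115, -0.2969, 0.0413]
tool_rot: [0.664, 0.747, 0.023, -0.025]
ft_force: [0.2, -0.4, -0.2]
grip_width: 0.0478
grasp_force: 61.8
```

carry_out:
  increments: [3.8,0,0,0.2,0,3.8,0,0,0.1,0,3.8,0,0,0,0,3.8,0,0,0,0,3.8,0,0,0,0]

```text
clock: 26.7
eef_pos: [0.4115, -0.2967, 0.0384]
tool_rot: [0.664, 0.747, 0.023, -0.026]
ft_force: [-1.5, 1.0, 5.1]
grip_width: 0.0483
grasp_force: 62.4
```

Contact at 5 N at the expected height, so I'll release. Mould_4 comes next.

carry_out:
  increments: [6,0,0,0,0,8.5,0,0,0,0,8.5,0,0,0,0,8.5,0.1,0,-1,0,8.5,0.2,0,-3,0]

```text
clock: 27.32
eef_pos: [0.4102, -0.2955, 0.0778]
tool_rot: [0.664, 0.747, 0.023, -0.028]
ft_force: [0.1, -0.1, -0.7]
grip_width: 0.085
grasp_force: 0.0
```

carry_out:
  increments: [8.5,0.3,0,-5,0,8.5,0.3,0,-4,0,8.5,0,0,0,0,8.5,0,0,0,0,8.5,0,0,0,0]

```text
clock: 27.95
eef_pos: [0.4106, -0.296, 0.1673]
tool_rot: [0.664, 0.747, 0.023, -0.027]
ft_force: [-0.7, 0.6, 0.9]
grip_width: 0.0851
grasp_force: 0.0
```

```bash
python3 -c "
from h import *
look(ks=['mould_1'])
go(.4397,-.0545,.15)"
```

```text
t 27.95 tcp [ 0.4106 -0.296   0.1673] yaw 1.688 w 0.0851 cam [ 0.405 -0.238  0.314]
mould_1 0.93 px 314 201 [191 200 203] z 0.0724 c [ 0.4128 -0.2992] r 0.0233 mean [ 0.4128 -0.2984] 2027
mould_1 0.62 px 434 175 [125 116 182] z 0.0523 c [ 0.5349 -0.2606] r 0.0168 mean [ 0.5341 -0.2602] 934
mould_1 0.62 px 300 48 [ 31  81 158] z 0.0521 c [ 0.3821 -0.1545] r 0.017 mean [ 0.3824 -0.1549] 1230
joints [-0.65  0.33 -0.05  1.25  0.05  0.8 ]
[[-0.1161  0.9932 -0.0098]
 [ 0.9907  0.1165  0.0699]
 [ 0.0705 -0.0016 -0.9975]]
tool delta cm [23.48  5.7   3.38]
```

carry_out:
  increments: [8.5,4,1,0.3,0,8.5,5.5,1.35,0.4,0,8.5,5.5,1.35,0.4,0,8.5,5,1.2,0.3,0,8.5,3,0.7,0.2,0]

```text
clock: 28.68
eef_pos: [0.4396, -0.0588, 0.1677]
tool_rot: [0.663, 0.747, 0.023, -0.026]
ft_force: [0.0, 0.4, -0.1]
grip_width: 0.0848
grasp_force: 0.0
```

carry_out:
  increments: [8.5,0.5,0.1,1.5,0,8.5,0,0,0,0,8.5,0,0,0,0,8.5,0,0,0,0,8.5,0,0,0,0]

```text
clock: 29.3
eef_pos: [0.4407, -0.0555, 0.154]
tool_rot: [0.665, 0.746, 0.023, -0.025]
ft_force: [-0.7, 0.1, -1.5]
grip_width: 0.0848
grasp_force: 0.0
```

```bash
python3 -c "
from h import *
look(ks=['mould_1'])
go(.44,-.0545,.040)"
```

```text
t 29.3 tcp [ 0.4407 -0.0555  0.154 ] yaw 1.687 w 0.0848 cam [0.434 0.002 0.3  ]
mould_1 0.75 px 311 202 [195 206 209] z 0.0764 c [ 0.4405 -0.0551] r 0.0302 mean [ 0.4403 -0.0542] 3991
mould_1 0.69 px 247 280 [ 34 100 176] z 0.0523 c [ 0.3832 -0.1542] r 0.0177 mean [ 0.3824 -0.1528] 853
mould_1 0.64 px 409 206 [119  62 116] z 0.0523 c [ 0.5397 -0.0537] r 0.017 mean [ 0.5392 -0.0534] 993
joints [-0.17  0.2  -0.26  1.13  0.07  1.28]
[[-1.156e-01  9.933e-01 -7.300e-03]
 [ 9.909e-01  1.158e-01  6.820e-02]
 [ 6.860e-02  7.000e-04 -9.976e-01]]
tool delta cm [-0.69 -0.05 11.37]
```

carry_out:
  increments: [8.5,0.05,0,2,0,8.5,-0.2,0,3,0,8.5,-0.25,0,3.5,0,8.5,-0.2,0,2.9,0,8.5,0,0,0,0]

```text
clock: 30.02
eef_pos: [0.4381, -0.0529, 0.0379]
tool_rot: [0.664, 0.747, 0.022, -0.028]
ft_force: [0.1, -0.0, 0.4]
grip_width: 0.0847
grasp_force: 0.0
```

carry_out:
  increments: [5.2,0,0,0,0,5.2,0,0,0,0,5.2,0,0,0,0,5.2,0,0,0,0,5.2,0,0,0,0]

```text
clock: 30.65
eef_pos: [0.4415, -0.0535, 0.0418]
tool_rot: [0.664, 0.747, 0.024, -0.024]
ft_force: [-2.1, -0.1, 6.9]
grip_width: 0.0613
grasp_force: 63.4
```

carry_out:
  increments: [5.2,0.07,0,-1,0,5.2,0.2,0,-3,0,5.2,0.27,0,-4,0,5.2,0.3,0,-4.5,0,5.2,0,0,0,0]

```text
clock: 31.28
eef_pos: [0.4436, -0.0539, 0.1697]
tool_rot: [0.664, 0.747, 0.026, -0.021]
ft_force: [0.3, 0.1, -1.2]
grip_width: 0.0615
grasp_force: 65.4
```

```bash
python3 -c "
from h import *
look(ks=['mould_1'])
go(.4125,-.2975,.165)"
```

```text
t 31.27 tcp [ 0.4436 -0.0539  0.1697] yaw 1.688 w 0.0615 cam [0.436 0.004 0.316]
mould_1 0.78 px 399 203 [132  74 131] z 0.0525 c [ 0.5398 -0.0541] r 0.017 mean [ 0.5392 -0.0537] 884
mould_1 0.61 px 313 252 [134 149 159] z 0.204 c [ 0.4442 -0.0555] r 0.0308 mean [ 0.4437 -0.0507] 12196
joints [-0.17  0.19 -0.24  1.16  0.07  1.29]
[[-0.1165  0.9932 -0.0055]
 [ 0.9909  0.1166  0.0679]
 [ 0.0681  0.0024 -0.9977]]
tool delta cm [-23.86  -5.64  -1.57]
```

carry_out:
  increments: [5.2,-4.5,-1.1,-0.3,0,5.2,-5.4,-1.3,-0.35,0,5.2,-5.4,-1.3,-0.35,0,5.2,-5,-1.2,-0.35,0,5.2,-2.5,-0.6,-0.15,0]

```text
clock: 32.0
eef_pos: [0.4107, -0.2886, 0.1623]
tool_rot: [0.665, 0.746, 0.023, -0.027]
ft_force: [-0.2, 0.1, -1.1]
grip_width: 0.061
grasp_force: 65.3
```

carry_out:
  increments: [5.2,-1,-0.1,0,0,5.2,0,0,1,0,5.2,-0.1,0,1.5,0,5.2,0,0,0,0,5.2,0,0,0,0]

```text
clock: 32.62
eef_pos: [0.4125, -0.2952, 0.1383]
tool_rot: [0.664, 0.747, 0.023, -0.026]
ft_force: [-0.6, 0.0, -1.7]
grip_width: 0.0611
grasp_force: 65.3
```

```bash
python3 -c "
from h import *
bot.camera('top')
p,C=look(ks=['mould_1'])
go(.4122,-.2972,.0498)
p,C=look(cam='scene',ks=[])
cv2.imwrite('pics/s3c.png',cv2.resize(p['pixels'][100:240,320:500],None,fx=4,fy=4))"
```

```text
t 32.67 tcp [ 0.4127 -0.2955  0.1387] yaw 1.689 w 0.0614 cam [ 0.406 -0.238  0.285]
mould_1 0.79 px 313 252 [133 148 158] z 0.173 c [ 0.4134 -0.2966] r 0.0302 mean [ 0.4131 -0.2924] 12220
mould_1 0.63 px 307 169 [ 74 116 157] z 0.0089 c [ 0.4102 -0.2939] r 0.0496 mean [ 0.4047 -0.2687] 2392
mould_1 0.61 px 296 36 [ 29  81 161] z 0.0521 c [ 0.3823 -0.1546] r 0.0171 mean [ 0.3824 -0.1549] 1591
joints [-0.65  0.35 -0.09  1.17  0.05  0.8 ]
[[-0.1169  0.9931 -0.0068]
 [ 0.9908  0.1171  0.0676]
 [ 0.068   0.0012 -0.9977]]
tool delta cm [-0.72 -0.09  8.89]
t 32.77 tcp [ 0.4128 -0.296   0.139 ] yaw 1.688 w 0.0612 cam [0.196 0.657 0.602]
```

View pics/s3c.png

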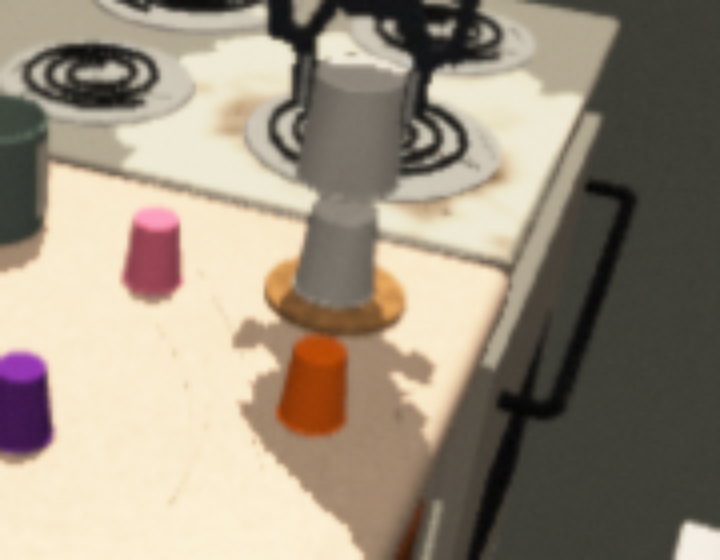

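Mould_4 at (355,130) is upright and right above mould_3 at (340,250), so I'm lowering it.

carry_out:
  increments: [5.2,-0.17,-0.07,1.5,0,5.2,-0.17,0,2.4,0,5.2,-0.17,0,2.4,0,5.2,-0.15,0,1.8,0,5.2,0,0,0,0]

```text
clock: 33.45
eef_pos: [0.4102, -0.296, 0.055]
tool_rot: [0.664, 0.747, 0.023, -0.028]
ft_force: [-1.5, 0.2, -0.5]
grip_width: 0.0612
grasp_force: 65.3
```

carry_out:
  increments: [5.2,0,0,0,0,5.2,0,0,0.2,0,5.2,0,0,0,0,5.2,0,0,0,0,5.2,0,0,0,0]

```text
clock: 34.08
eef_pos: [0.4119, -0.297, 0.0554]
tool_rot: [0.664, 0.747, 0.023, -0.025]
ft_force: [0.4, -0.0, -0.5]
grip_width: 0.0613
grasp_force: 65.3
```

carry_out:
  increments: [5.2,-0.03,0,0.3,0,5.2,0,0,0.15,0,5.2,0,0,0,0,5.2,0,0,0,0,5.2,0,0,0,0]

```text
clock: 34.7
eef_pos: [0.4118, -0.297, 0.0507]
tool_rot: [0.664, 0.747, 0.023, -0.026]
ft_force: [-0.1, 0.4, -1.5]
grip_width: 0.0611
grasp_force: 65.3
```

carry_out:
  increments: [5.2,0,0,0.1,0,5.2,0,0,0.05,0,5.2,0,0,0,0,7.5,0,0,0,0,8.5,0,0,0,0]

```text
clock: 35.33
eef_pos: [0.4118, -0.2969, 0.049]
tool_rot: [0.664, 0.747, 0.023, -0.026]
ft_force: [0.5, 0.2, 0.2]
grip_width: 0.085
grasp_force: 0.0
```

carry_out:
  increments: [8.5,0,0,0,0,8.5,0.07,0,-1,0,8.5,0.2,0,-3,0,8.5,0.3,0,-5,0,8.5,0.3,0,-4,0]

```text
clock: 35.95
eef_pos: [0.4121, -0.2974, 0.182]
tool_rot: [0.664, 0.747, 0.023, -0.025]
ft_force: [0.6, -0.8, -0.3]
grip_width: 0.0843
grasp_force: 0.0
```

carry_out:
  increments: [8.5,0,0,0,0,8.5,0,0,0,0,8.5,0,0,0,0,8.5,0,0,0,0,8.5,0,0,0,0]

```text
clock: 36.58
eef_pos: [0.4115, -0.2969, 0.1788]
tool_rot: [0.664, 0.747, 0.023, -0.026]
ft_force: [-0.6, 0.1, 0.1]
grip_width: 0.0852
grasp_force: 0.0
```

```bash
python3 -c "
from h import *
p,C=look(ks=['mould_1','mat'])
P=C.reshape(-1,3);t=P[(abs(P[:,2]-.084)<.006)&(np.hypot(P[:,0]-.4125,P[:,1]+.298)<.024)]
A=np.c_[t[:,:2],np.ones(len(t))];print('slope',np.linalg.lstsq(A,t[:,2],rcond=None)[0],len(t))
p,C=look(cam='scene',ks=['mug','shaker','jar'])
cv2.imwrite('pics/s4c.png',cv2.resize(p['pixels'][100:240,320:500],None,fx=4,fy=4))"
```

```text
t 36.58 tcp [ 0.4115 -0.2969  0.1788] yaw 1.687 w 0.0852 cam [ 0.405 -0.239  0.325]
mould_1 0.7 px 313 200 [203 213 215] z 0.0844 c [ 0.4133 -0.2986] r 0.0302 mean [ 0.4131 -0.2976] 3440
mould_1 0.7 px 300 50 [ 29  80 158] z 0.0521 c [ 0.3828 -0.1546] r 0.017 mean [ 0.3827 -0.155 ] 1114
mould_1 0.59 px 429 172 [128 119 184] z 0.0523 c [ 0.5346 -0.2607] r 0.0167 mean [ 0.5341 -0.2605] 869
mat 0.84 px 309 170 [ 82 130 178] z 0.0089 c [ 0.4108 -0.2955] r 0.0495 mean [ 0.4051 -0.2751] 1790
slope [ 0.00075621 -0.00286011  0.08210558] 2258
t 36.73 tcp [ 0.4117 -0.2971  0.1792] yaw 1.688 w 0.0848 cam [0.196 0.657 0.602]
mug 0.8 px 317 141 [59 69 63] z 0.0898 c [ 0.6698 -0.2766] r 0.0409 mean [ 0.6671 -0.2698] 88
shaker 0.92 px 283 176 [103 118 132] z 0.0887 c [ 0.6703 -0.078 ] r 0.0116 mean [ 0.6699 -0.0766] 37
jar 0.72 px 238 207 [ 83 100 112] z 0.1069 c [0.6802 0.1001] r 0.0213 mean [0.6797 0.1024] 153
```

View pics/s4c.png

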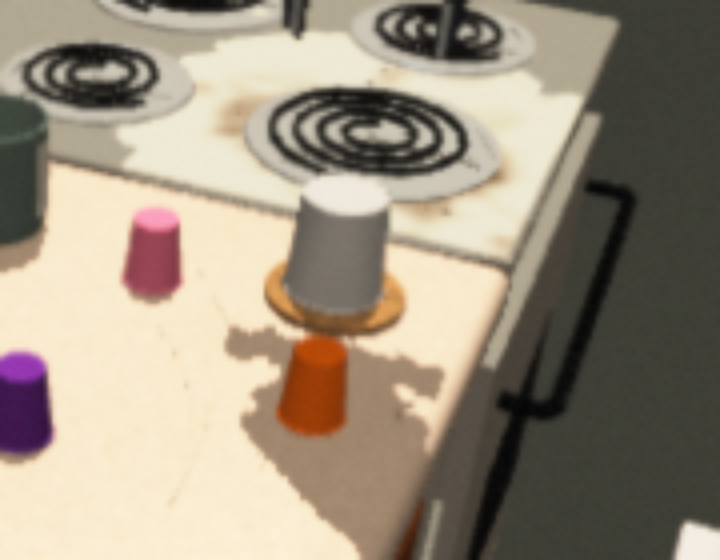

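The stack stands level on the mat at (340,245) with its top 84 mm above the worktop, which means the largest mould is flat on the mat and fully nested. The gripper is clear.

```bash
python3 -c "
from h import *
print(bot.job_done())"
```

```text
the job is handed in; nothing more can be done
None
```

All four moulds are nested mouth down on the cork mat, about 3 mm off its centre and level, with the mug, shaker and jar left where they were; I handed the job in at about 37 s (no verdict came back).

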